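# Line up the reagent bottles by height beside the stirrer

### The job

Stand the four amber reagent bottles on the row of black coasters in order of height, one in the middle of each coaster: the tallest on the coaster next to the white stirrer, then each one shorter, so that the shortest ends up next to the glass dish. Keep the bottles upright, set each one down gently without dropping it, and leave the dish where it is.

Things in the scene. Friction and masses are not known exactly. Their poses are not given: they have to be found in the camera images.
- bottle_1: the shortest of four closed amber reagent bottles with a paper label band and a white screw cap: 34 mm across, 60 mm tall over the cap. Origin at the centre of its underside, z up along its axis. Straight-sided up to 38 mm, then a short shoulder, and the cap (29 mm across) on the top 14 mm; grips well on the straight side about 24 mm up. Starts upright on the bench (z = 0), on the robot's side of the tray.
- bottle_2: the second shortest of four closed amber reagent bottles with a paper label band and a white screw cap: 42 mm across, 80 mm tall over the cap. Origin at the centre of its underside, z up along its axis. Straight-sided up to 58 mm, then a short shoulder, and the cap (35 mm across) on the top 14 mm; grips well on the straight side about 44 mm up. Starts upright on the bench (z = 0), on the robot's side of the tray.
- bottle_3: the second tallest of four closed amber reagent bottles with a paper label band and a white screw cap: 50 mm across, 100 mm tall over the cap. Origin at the centre of its underside, z up along its axis. Straight-sided up to 78 mm, then a short shoulder, and the cap (42 mm across) on the top 14 mm; grips well on the straight side about 64 mm up. Starts upright on the bench (z = 0), on the robot's side of the tray.
- bottle_4: the tallest of four closed amber reagent bottles with a paper label band and a white screw cap: 58 mm across, 120 mm tall over the cap. Origin at the centre of its underside, z up along its axis. Straight-sided up to 98 mm, then a short shoulder, and the cap (49 mm across) on the top 14 mm; grips well on the straight side about 84 mm up. Starts upright on the bench (z = 0), on the robot's side of the tray.
- coaster_a: one of four identical black round coasters, 72 mm across, fixed in one straight row, 88 mm from centre to centre, on a thin grey spill tray (120 by 560 mm). Origin at the centre of its underside; its flat top is 3 mm above that (7 mm above the bench), with a small white dot in the middle. Which letter lies where in the row varies.
- coaster_b: one of four identical black round coasters, 72 mm across, fixed in one straight row, 88 mm from centre to centre, on a thin grey spill tray (120 by 560 mm). Origin at the centre of its underside; its flat top is 3 mm above that (7 mm above the bench), with a small white dot in the middle. Which letter lies where in the row varies.
- coaster_c: one of four identical black round coasters, 72 mm across, fixed in one straight row, 88 mm from centre to centre, on a thin grey spill tray (120 by 560 mm). Origin at the centre of its underside; its flat top is 3 mm above that (7 mm above the bench), with a small white dot in the middle. Which letter lies where in the row varies.
- coaster_d: one of four identical black round coasters, 72 mm across, fixed in one straight row, 88 mm from centre to centre, on a thin grey spill tray (120 by 560 mm). Origin at the centre of its underside; its flat top is 3 mm above that (7 mm above the bench), with a small white dot in the middle. Which letter lies where in the row varies.
- stirrer: a small round white magnetic stirrer with a steel top plate and a black knob, 80 mm across, 34 mm tall, fixed on the tray in line with the coasters at one end of the row (which end varies), its centre 95 mm beyond the centre of the nearest coaster. Origin at the centre of its underside.
- dish: a round clear glass dish, 80 mm across, 35 mm tall, loose, standing on the tray in line with the coasters at the other end of the row from the stirrer, its centre 95 mm beyond the nearest coaster. Origin at the centre of its underside. Not to be moved.
Mind the look-alikes: they are no part of the job. Leave any yellow look-alike of the coaster_d alone.

How it is judged:
At the end, for the whole second after the job is handed in: Each bottle stands upright (within 0.1 rad), at rest and released on a coaster, its axis within 14 mm of the coaster's centre; counted from the stirrer the order is tallest, second tallest, second shortest, shortest; the dish is within 20 mm of where it started ((horizontal distance between bottle_1 and coaster_a below 0.014 m or horizontal distance between bottle_1 and coaster_b below 0.014 m or horizontal distance between bottle_1 and coaster_c below 0.014 m or horizontal distance between bottle_1 and coaster_d below 0.014 m) and horizontal distance between bottle_1 and stirrer above 0.315 m and height (world z) of bottle_1 between 0.003 and 0.013 m and angle between each of bottle_1, bottle_2, bottle_3, bottle_4's own z axis and vertical below 0.1 rad and linear speed of each of bottle_1, bottle_2, bottle_3, bottle_4 below 0.02 m/s and angular speed of each of bottle_1, bottle_2, bottle_3, bottle_4 below 0.2 rad/s and (horizontal distance between bottle_2 and coaster_a below 0.014 m or horizontal distance between bottle_2 and coaster_b below 0.014 m or horizontal distance between bottle_2 and coaster_c below 0.014 m or horizontal distance between bottle_2 and coaster_d below 0.014 m) and horizontal distance between bottle_2 and stirrer between 0.227 and 0.315 m and height (world z) of bottle_2 between 0.003 and 0.013 m and (horizontal distance between bottle_3 and coaster_a below 0.014 m or horizontal distance between bottle_3 and coaster_b below 0.014 m or horizontal distance between bottle_3 and coaster_c below 0.014 m or horizontal distance between bottle_3 and coaster_d below 0.014 m) and horizontal distance between bottle_3 and stirrer between 0.139 and 0.227 m and height (world z) of bottle_3 between 0.003 and 0.013 m and (horizontal distance between bottle_4 and coaster_a below 0.014 m or horizontal distance between bottle_4 and coaster_b below 0.014 m or horizontal distance between bottle_4 and coaster_c below 0.014 m or horizontal distance between bottle_4 and coaster_d below 0.014 m) and horizontal distance between bottle_4 and stirrer below 0.139 m and height (world z) of bottle_4 between 0.003 and 0.013 m and distance of dish from where it was at the start of the episode below 0.02 m); the robot touches nothing.
It fails at once if a bottle is tipped more than about 35 degrees (angle between any of bottle_1, bottle_2, bottle_3, bottle_4's own z axis and vertical above 0.6 rad).
It fails at once if a bottle is let fall from more than about 3 cm ((linear speed of bottle_1 above 0.75 m/s and contact force between bottle_1 and anything else below 0.01 N) or (linear speed of bottle_2 above 0.75 m/s and contact force between bottle_2 and anything else below 0.01 N) or (linear speed of bottle_3 above 0.75 m/s and contact force between bottle_3 and anything else below 0.01 N) or (linear speed of bottle_4 above 0.75 m/s and contact force between bottle_4 and anything else below 0.01 N)).
It fails at once if the glass dish is shifted by more than 2 cm (distance of dish from where it was at the start of the episode above 0.02 m).
It also fails if it takes over 90 s, if anything falls off the work surface, if the arm or the gripper's body presses on something with over 40 N, if the wrist force passes 120 N, or if a joint passes its speed limit or range.

### The arm

A 6-joint arm with a two-finger parallel gripper is mounted at the origin on the work surface. World frame = base frame: x ahead of the robot, y to its left, z up, the work surface at z = 0. Lengths are in m, angles in rad, forces in N, time in s.
With the tool pointing down it reaches from about 0.375 to 0.975 m from the base axis. Payload 3.8 kg.
Tool frame: the origin (TCP) lies midway between the tips of the shut fingers; the grasp point (between the pads) lies 19 mm behind it; z points along the fingers, y is the line along which they close (so a half turn about z gives the same grasp; the last joint's range is limited). The gripper opens to 85 mm and grips with 20 to 120 N. Pads are 22 mm wide; open, the fingers measure 114 mm over their backs; the gripper's body (76 mm by 85 mm) begins 54 mm behind the grasp point. The pads swing forward as they close: fully open they stand 13 mm farther back than shut.
Start: joints at [1.304, 0.264, 1.604, -0, 1.274, -0.037], TCP at [0.154, 0.657, 0.231] pointing down, gripper open.
Joint ranges: [-2.63, 2.63], [-0.94, 2.18], [0.31, 2.57], [-1.31, 4.45], [0, 2.66], [-2.55, 2.55]. Speed limits (rad/s): [2.57, 2.57, 3.14, 3.14, 3.14, 3.14].

### API

Orientations are given as a rotation vector (axis times angle).
In Python, from workcell import bot gives the robot as it stands.
- The arm moves only by the tool jog_arm, never from a script. Its argument "motion" is a list of rows, each a list of 5 numbers: the opening, from -1 (shut) to 1 (fully open), then the shift along the tool's x, y, z in mm, then the turn about the tool's z in degrees. In form: [[claw, x, y, z, twist], ...]. A call has 1 to 10 rows; each row shifts and turns the commanded pose from where the row before left it, along the tool's axes as they then stand; what a row does not reach is not made up. A row lasts 1/12 s, in which the tool goes at most 41.7 mm and 7.16 degrees, less where a joint would pass 70% of its speed; a pose out of reach is approached as far as the arm can. A call with a gripper value outside its range is refused whole. The fingers move at their own pace and stop on an object; "force" is the grip in N (left out, the last holds). Time passes only in rows, so rows that do not move let the fingers close. It gives the time, the measured TCP pose, the force, the opening and the grip force at its end, in the units of the state.
- bot.read_state(): the state, without advancing time (a new reading comes with each control period).
- bot.read_camera(name): name is "scene" or "top" or "wrist"; returns (picture, depth): 384x512x3 uint8, red, green, blue; 384x512 float32, m along the optical axis (not along the pixel's ray), 0 where there is no reading.
- bot.get_calibration(name): a dict with "vfov" (degrees; the focal length in pixels is half the picture's height over the tangent of half this angle, whatever the lens; pixels are square), "cx", "cy" (the principal point, pixels), "rvec" (rotation vector, rad) and "tvec" (3), from world to camera coordinates, as OpenCV has them; the wrist camera has in their place "tool_from_camera" (4x4, takes a point from camera to tool coordinates, whose origin is the TCP and whose axes are the flange's). Camera axes: x right, y down, z forward; pixel columns grow to the right and rows downward; lengths in m; the calibration is good to about 2 mm. The wrist camera is an equidistant fisheye: a pixel r from the principal point sees the ray r / f radians off the axis. A picture is of the moment at which its call begins: read the wrist's pose just before it. get_calibration takes no time and is no camera call.
- bot.finish_job(): hands the job in; it is judged then, once.
The state is a dict: "time": time; "q": joint angles; "joint_vel": joint speeds; "joint_torque": joint torques, N m; "tool_pos": TCP position; "tcp_rot": TCP orientation; "wrist_force": force on the tool from outside, world axes, zero at the start; "torque": the same for the moment, N m; "width": opening from 0.0 (shut) to 1.0 (fully open); "grip_force": force on a finger pad.
Only numpy, scipy, OpenCV 4.12 (cv2) and the standard library are available. Lean on these libraries where they do the work, as an engineer would, in place of code of your own. Each camera call takes 0.05 s, during which the arm holds its last target. There are 200 camera calls.

## Working session

There is one attempt and no reset: what is moved stays moved. The work goes in short steps, Python scripts to look and compute and a tool call to move; the robot and the scene stay as the last step left them, time stands still between calls to the robot, and variables do not carry over. Pictures are saved under pics/ and viewed, at most 14 in all, crops included, and the job is handed in when it is done.

Besides the shell and the picture viewer there is one more tool, called after "Call:" by a JSON object that holds its "name" and its "arguments", one argument or row to a line. jog_arm: Moves the arm, as the interface text tells. Its arguments: {"type":"object","properties":{"motion":{"type":"array"},"force":{"type":"number"}},"required":["motion"]}

```bash
mkdir -p pics; cat > h.py <<'E'
import numpy as np,cv2
from scipy.spatial.transform import Rotation as R
from workcell import bot
def save(name,fn):
    p,d=bot.read_camera(name); cv2.imwrite(f'pics/{fn}.png',p[:,:,::-1]); np.save(f'{fn}.npy',d); return p,d
def world(name,u,v,d=None,z=None):
    c=bot.get_calibration(name); f=192/np.tan(np.radians(c['vfov'])/2)
    r=np.array([(u-c['cx'])/f,(v-c['cy'])/f,1.]); Rm=R.from_rotvec(c['rvec']).as_matrix(); t=np.array(c['tvec'])
    o=-Rm.T@t; w=Rm.T@r
    return o+w*(d if d is not None else (z-o[2])/w[2])
E
python3 - <<'E'
from h import *
for n in('scene','top'): save(n,n+'1'); print(bot.get_calibration(n))
s=bot.read_state(); print(s)
E
```

```text
{'vfov': 43.01860523297482, 'cx': 253.05251147104272, 'cy': 197.8827700159242, 'rvec': array([ 1.32730244,  2.0519686 , -1.02631113]), 'tvec': array([ 0.22097816, -0.27967225,  1.54063801])}
{'vfov': 45.12710544605967, 'cx': 260.20961718942084, 'cy': 198.74352971369115, 'rvec': array([ 1.99448087, -2.22346668,  0.23522507]), 'tvec': array([0.07391902, 0.57838916, 0.99845172])}
{'time': 0.1, 'q': array([ 1.30409351e+00,  2.64668295e-01,  1.60525243e+00,  1.16601695e-05,
        1.27369039e+00, -3.68961274e-02]), 'joint_vel': array([ 2.56708248e-04, -1.27821710e-03, -4.76484830e-03,  9.66297010e-05,
        3.82541485e-04,  1.99441169e-03]), 'joint_torque': array([ 2.31002250e-04, -5.16703641e+01, -3.68591559e+01, -1.23556729e-04,
        6.29217029e-03,  2.54541101e-05]), 'tool_pos': array([0.15357843, 0.65661571, 0.23008484]), 'tcp_rot': array([-0.36015462, -3.12056026,  0.00313116]), 'wrist_force': array([0.17136612, 0.48241211, 0.61694852]), 'torque': array([ 0.02329621, -0.0293736 , -0.01790908]), 'grip_force': 0.0, 'width': 0.9984270603565344}
```

View pics/scene1.png

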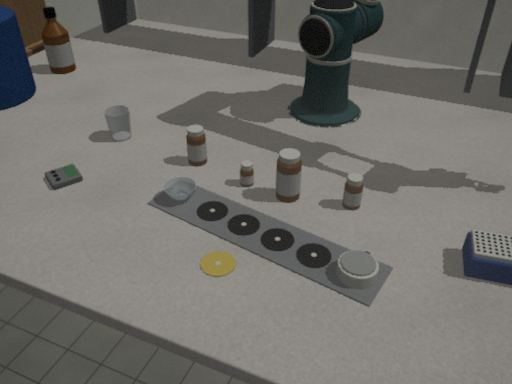

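View pics/top1.png

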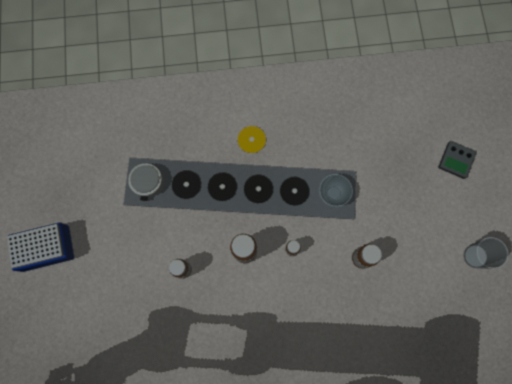

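The top view shows four black coasters at (186,184), (222,186), (259,188) and (295,191). The stirrer is at (145,180) and the dish at (337,190). The caps are at (178,267), (243,245), (293,247) and (371,255). The yellow disc at (252,139), off the tray, is the look-alike and stays put. I'll confirm with an enlarged crop and measure.

```bash
python3 - <<'E'
from h import *
p=cv2.imread('pics/top1.png'); d=np.load('top1.npy')
cv2.imwrite('pics/crop1.png',cv2.resize(p[120:290,115:395],None,fx=2.8,fy=2.8,interpolation=cv2.INTER_CUBIC))
print('depth heights')
for u,v,z in[(178,267,.08),(243,245,.12),(293,247,.06),(371,255,.10)]:
    print((u,v),world('top',u,v,d=d[v,u]).round(4))
# white caps centroids
g=p.min(2)
for u,v,z in[(178,267,.08),(243,245,.12),(293,247,.06),(371,255,.10),(186,184,.007),(222,186,.007),(259,188,.007),(295,191,.007)]:
    r=16; 
    if z==.007: r=4
    w=g[v-r:v+r+1,u-r:u+r+1].astype(float); m=(w>(145 if z>.01 else 100))
    n,l,s,c=cv2.connectedComponentsWithStats(m.astype(np.uint8)); 
    k=1+np.argmax(s[1:,4]) if n>1 else 0
    uv=c[k]+[u-r,v-r]; print(uv.round(1),s[k],world('top',*uv,z=z).round(4))
for u,v,z in[(145,180,.038),(337,190,.03)]: print(world('top',u,v,z=z).round(3))
E
```

```text
depth heights
(178, 267) [0.4466 0.2062 0.0816]
(243, 245) [0.4743 0.0591 0.1229]
(293, 247) [ 0.465  -0.0504  0.0607]
(371, 255) [ 0.4255 -0.2116  0.1023]
[178. 267.] [   0    0   33   33 1089] [0.4468 0.2065 0.08  ]
[243. 245.] [   0    0   33   33 1089] [0.4746 0.0592 0.12  ]
[293. 247.] [   0    0   33   33 1089] [ 0.4651 -0.0505  0.06  ]
[371. 255.] [   0    0   33   33 1089] [ 0.4257 -0.2121  0.1   ]
[185.8 183.8] [ 2  2  4  4 11] [0.6516 0.1859 0.007 ]
[221.8 186. ] [ 2  3  4  3 10] [0.6367 0.0993 0.007 ]
[258.2 188.2] [ 2  3  4  4 11] [0.6216 0.0118 0.007 ]
[294.4 190.4] [ 2  2  4  4 13] [ 0.6066 -0.0749  0.007 ]
[0.663 0.277 0.038]
[ 0.591 -0.173  0.03 ]
```

View pics/crop1.png

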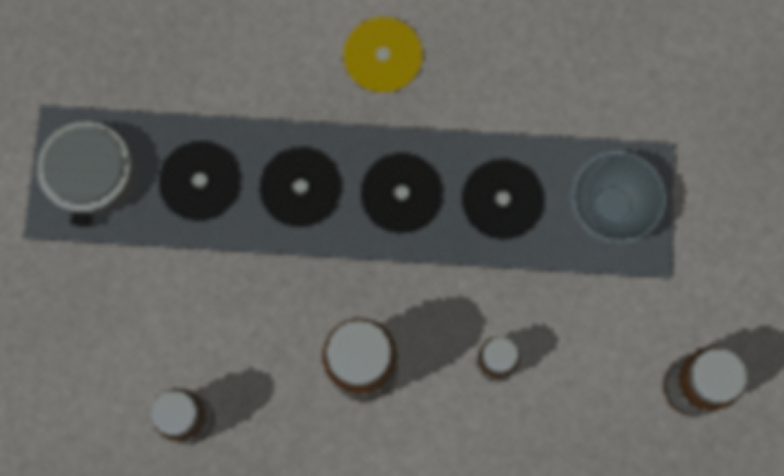

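Four coasters measured 88 mm apart, and the cap heights match the bottles: 60 mm at (293,247), 80 mm at (178,267), 100 mm at (371,255) and 120 mm at (243,245). The crop confirms that the four black coasters on the tray are the ones meant. The yellow one is off the tray. I'll close the fingers across the row, with tool y at a yaw of -9.7°, so I turn the tool first.

Call:
{"name": "jog_arm", "arguments": {
  "motion": [
    [1,0,0,0,7],
    [1,0,0,0,7],
    [1,0,0,0,7],
    [1,0,0,0,7],
    [1,0,0,0,7],
    [1,0,0,0,7],
    [1,0,0,0,7],
    [1,0,0,0,7],
    [1,0,0,0,7],
    [1,0,0,0,7]
  ],
  "force": 40
}}

```text
time: 0.93
tool_pos: [0.1536, 0.6568, 0.2305]
tcp_rot: [2.092, 2.343, -0.002]
wrist_force: [-0.4, -0.1, 0.4]
width: 1.0
grip_force: 0.0
```

Call:
{"name": "jog_arm", "arguments": {
  "motion": [
    [1,0,0,0,7],
    [1,0,0,0,7],
    [1,0,0,0,2.5],
    [1,0,0,0,0]
  ]
}}

```text
time: 1.27
tool_pos: [0.1537, 0.6568, 0.2305]
tcp_rot: [2.401, 2.025, -0.002]
wrist_force: [-0.5, -0.3, 0.3]
width: 1.002
grip_force: 0.0
```

```bash
cat >> h.py <<'E'
T={'b4':(.4744,.0588),'b3':(.427,-.213),'b2':(.4466,.2073),'b1':(.465,-.0515),'c4':(.6516,.1859),'c3':(.6367,.0993),'c2':(.6216,.0118),'c1':(.6066,-.0749)}
# refined caps, pixel centres from crop1
for k,u,v,z in[('b2',177.5,267.1,.08),('b4',243.2,245.7,.12),('b1',293.6,246.8,.06),('b3',371.8,254.3,.10)]:
    T[k]=tuple(world('top',u,v,z=z)[:2])
def go(k,frm=None):
    s=bot.read_state(); M=R.from_rotvec(s['tcp_rot']).as_matrix()
    p=s['tool_pos'] if frm is None else np.array([*T[frm],s['tool_pos'][2]])
    dd=M.T@(np.array([*T[k],p[2]])-p)
    print(frm,'->',k,np.round(T[k],4),'tool shift mm',(dd*1000).round(1),'yaw',np.degrees(np.arctan2(M[1,1],M[0,1])).round(1),'tilt',M[:,2].round(3),'z',s['tool_pos'][2].round(4),'w',round(s['width'],3),'grip',round(s['grip_force'],1),'t',s['time'])
E
python3 - <<'E'
from h import *
go('b4')
for a,b in[('b4','c4'),('c4','b3'),('b3','c3'),('c3','b2'),('b2','c2'),('c2','b1'),('b1','c1')]: go(b,a)
E
```

```text
None -> b4 [0.4731 0.0589] tool shift mm [-535.4  415.8    0.6] yaw -9.7 tilt [-0.    -0.001 -1.   ] z 0.2305 w 1.002 grip 0.0 t 1.2667
b4 -> c4 [0.6516 0.1859] tool shift mm [155.3 154.5  -0.2] yaw -9.7 tilt [-0.    -0.001 -1.   ] z 0.2305 w 1.002 grip 0.0 t 1.2667
c4 -> b3 [ 0.427  -0.2141] tool shift mm [-432.2 -153.9    0.6] yaw -9.7 tilt [-0.    -0.001 -1.   ] z 0.2305 w 1.002 grip 0.0 t 1.2667
b3 -> c3 [0.6367 0.0993] tool shift mm [344.3 153.8  -0.5] yaw -9.7 tilt [-0.    -0.001 -1.   ] z 0.2305 w 1.002 grip 0.0 t 1.2667
c3 -> b2 [0.4467 0.2076] tool shift mm [ 7.460e+01 -2.056e+02 -1.000e-01] yaw -9.7 tilt [-0.    -0.001 -1.   ] z 0.2305 w 1.002 grip 0.0 t 1.2667
b2 -> c2 [0.6216 0.0118] tool shift mm [-1.634e+02  2.055e+02  2.000e-01] yaw -9.7 tilt [-0.    -0.001 -1.   ] z 0.2305 w 1.002 grip 0.0 t 1.2667
c2 -> b1 [ 0.4654 -0.0519] tool shift mm [-8.920e+01 -1.432e+02  1.000e-01] yaw -9.7 tilt [-0.    -0.001 -1.   ] z 0.2305 w 1.002 grip 0.0 t 1.2667
b1 -> c1 [ 0.6066 -0.0749] tool shift mm [  1.2 143.1  -0. ] yaw -9.7 tilt [-0.    -0.001 -1.   ] z 0.2305 w 1.002 grip 0.0 t 1.2667
```

Call:
{"name": "jog_arm", "arguments": {
  "motion": [
    [1,-27,21,0,0],
    [1,-27,21,0,0],
    [1,-27,21,0,0],
    [1,-27,21,0,0],
    [1,-27,21,0,0],
    [1,-27,21,0,0],
    [1,-27,21,0,0],
    [1,-27,21,0,0],
    [1,-27,21,0,0],
    [1,-27,21,0,0]
  ]
}}

```text
time: 2.1
tool_pos: [0.3157, 0.3542, 0.2311]
tcp_rot: [2.398, 2.029, -0.0]
wrist_force: [1.2, 0.3, 0.3]
width: 1.001
grip_force: 0.0
```

Call:
{"name": "jog_arm", "arguments": {
  "motion": [
    [1,-27,21,0,0],
    [1,-27,21,0,0],
    [1,-27,21,0,0],
    [1,-27,21,0,0],
    [1,-27,21,0,0],
    [1,-27,21,0,0],
    [1,-27,21,0,0],
    [1,-27,21,0,0],
    [1,-20,16,0,0],
    [1,0,0,0,0]
  ]
}}

```text
time: 2.93
tool_pos: [0.4589, 0.0886, 0.2313]
tcp_rot: [2.402, 2.022, -0.001]
wrist_force: [-0.0, -0.0, 0.4]
width: 0.999
grip_force: 0.0
```

```bash
python3 - <<'E'
from h import *
go('b4')
s=bot.read_state(); p,d=save('wrist','w1'); c=bot.get_calibration('wrist'); print(c)
# predict cap centre pixel
M=R.from_rotvec(s['tcp_rot']).as_matrix(); f=192/np.tan(np.radians(c['vfov'])/2)
P=np.array([*T['b4'],.12]); X=np.linalg.inv(c['tool_from_camera'])@np.r_[M.T@(P-s['tool_pos']),1]
th=np.arctan2(np.hypot(X[0],X[1]),X[2]); print(np.array([c['cx'],c['cy']])+f*th*X[:2]/np.hypot(X[0],X[1]))
E
```

```text
None -> b4 [0.4731 0.0589] tool shift mm [-26.9  19.    0.1] yaw -9.8 tilt [ 0.001 -0.002 -1.   ] z 0.2313 w 0.999 grip 0.0 t 2.9333
{'vfov': 65.70646984690485, 'cx': 255.47468067535894, 'cy': 189.97935566136056, 'tool_from_camera': array([[-2.10895071e-05, -9.63299930e-01, -2.68427355e-01,
         6.86407575e-02],
       [ 9.99998124e-01, -5.40226763e-04,  1.86013432e-03,
        -1.49453829e-03],
       [-1.93687890e-03, -2.68426812e-01,  9.63298134e-01,
        -1.42356817e-01],
       [ 0.00000000e+00,  0.00000000e+00,  0.00000000e+00,
         1.00000000e+00]])}
[277.28637512 215.96292048]
```

View pics/w1.png

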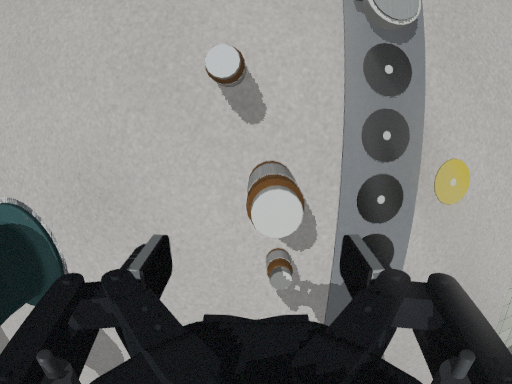

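The wrist view shows the tall bottle's cap at about (277,214), where (277,216) was predicted, so the calibration agrees. Next I'll centre and descend.

Call:
{"name": "jog_arm", "arguments": {
  "motion": [
    [1,-13,9,0,0],
    [1,-14,10,0,0],
    [1,0,0,0,0],
    [1,0,0,30,0],
    [1,0,0,30,0],
    [1,0,0,30,0],
    [1,0,0,30,0],
    [1,0,0,30,0],
    [1,0,0,16,0],
    [1,0,0,0,0]
  ]
}}

```text
time: 3.82
tool_pos: [0.4665, 0.0635, 0.0609]
tcp_rot: [-2.394, -2.024, 0.011]
wrist_force: [-1.0, 0.5, 0.2]
width: 1.001
grip_force: 0.0
```

Call:
{"name": "jog_arm", "arguments": {
  "motion": [
    [-1,0,0,0,0],
    [-1,0,0,0,0],
    [-1,0,0,0,0],
    [-1,0,0,0,0],
    [-1,0,0,0,0],
    [-1,0,0,0,0],
    [-1,0,0,0,0],
    [-1,0,0,0,0]
  ],
  "force": 40
}}

```text
time: 4.48
tool_pos: [0.4735, 0.0628, 0.0674]
tcp_rot: [2.399, 2.025, 0.006]
wrist_force: [0.9, 1.1, 6.2]
width: 0.665
grip_force: 43.5
```

```bash
python3 -c "
from h import *
go('b4');go('c4')"
```

```text
None -> b4 [0.4731 0.0589] tool shift mm [-3.9  0.3 -0. ] yaw -9.7 tilt [ 0.004  0.001 -1.   ] z 0.0674 w 0.665 grip 43.5 t 4.4833
None -> c4 [0.6516 0.1859] tool shift mm [151.3 154.9   0.9] yaw -9.7 tilt [ 0.004  0.001 -1.   ] z 0.0674 w 0.665 grip 43.5 t 4.4833
```

Call:
{"name": "jog_arm", "arguments": {
  "motion": [
    [-1,0,0,-10,0],
    [-1,0,0,-20,0],
    [-1,0,0,-20,0],
    [-1,10,10,0,0],
    [-1,20,20,0,0],
    [-1,25,25,0,0],
    [-1,25,25,0,0],
    [-1,25,25,0,0],
    [-1,25,25,0,0],
    [-1,15,14.5,0,0]
  ]
}}

```text
time: 5.32
tool_pos: [0.641, 0.1837, 0.1143]
tcp_rot: [2.4, 2.027, 0.002]
wrist_force: [0.3, -0.4, -1.4]
width: 0.667
grip_force: 43.6
```

Call:
{"name": "jog_arm", "arguments": {
  "motion": [
    [-1,8,8,0,0],
    [-1,2,2,0,0],
    [-1,0,0,0,0],
    [-1,0,0,0,0]
  ]
}}

```text
time: 5.65
tool_pos: [0.6483, 0.1886, 0.1143]
tcp_rot: [-2.4, -2.026, 0.004]
wrist_force: [0.4, 0.3, -1.4]
width: 0.668
grip_force: 43.6
```

```bash
python3 -c "
from h import *
go('c4'); print(bot.read_state()['wrist_force']); save('top','top2'); save('scene','sc2')
p=cv2.imread('pics/top2.png')[110:290,100:300]; q=cv2.imread('pics/sc2.png')[120:300,180:420]
cv2.imwrite('pics/m2.png',np.hstack([cv2.resize(p,(400,360)),cv2.resize(q,(400,300),fx=1).repeat(1,0)[:300] if 0 else cv2.resize(q,(400,360))]))"
```

```text
None -> c4 [0.6516 0.1859] tool shift mm [-2.1  3.7 -0. ] yaw -9.7 tilt [-0.003 -0.001 -1.   ] z 0.1143 w 0.668 grip 43.6 t 5.65
[ 0.38351543  0.26224071 -1.36782633]
```

View pics/m2.png

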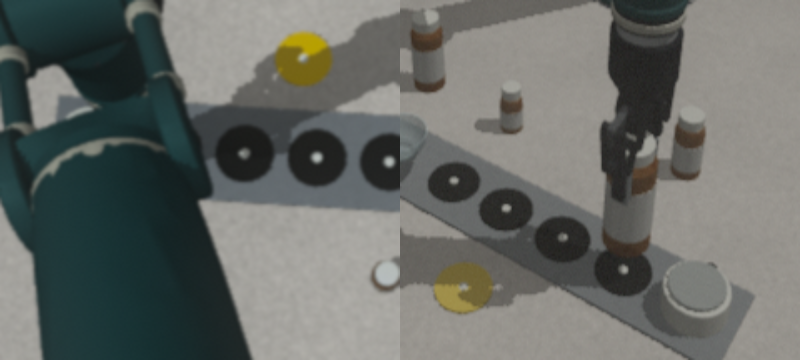

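The tall bottle is held upright above the coaster next to the stirrer. I'll correct the position and lower it gently.

Call:
{"name": "jog_arm", "arguments": {
  "motion": [
    [-1,2,3.5,0,0],
    [-1,0,0,10,0],
    [-1,0,0,12,0],
    [-1,0,0,9,0],
    [-1,0,0,3,0],
    [-1,0,0,2,0],
    [-1,0,0,1,0],
    [-1,0,0,1,0],
    [-1,0,0,1,0],
    [-1,0,0,0,0]
  ]
}}

```text
time: 6.58
tool_pos: [0.6538, 0.1908, 0.0766]
tcp_rot: [2.4, 2.026, 0.001]
wrist_force: [-0.2, 0.9, -1.8]
width: 0.665
grip_force: 43.6
```

```bash
python3 -c "
from h import *
go('c4'); print(bot.read_state()['wrist_force'])"
```

```text
None -> c4 [0.6516 0.1859] tool shift mm [-5.2 -1.4 -0. ] yaw -9.7 tilt [ 0.001  0.    -1.   ] z 0.0766 w 0.665 grip 43.6 t 6.5833
[-0.15118882  0.86949647 -1.79578373]
```

Call:
{"name": "jog_arm", "arguments": {
  "motion": [
    [-1,0,0,1,0],
    [-1,0,0,1,0],
    [-1,0,0,1,0],
    [-1,0,0,0,0]
  ]
}}

```text
time: 6.92
tool_pos: [0.654, 0.1909, 0.0744]
tcp_rot: [2.4, 2.026, 0.001]
wrist_force: [-1.0, -0.4, 3.7]
width: 0.668
grip_force: 43.9
```

Contact with the coaster is felt. I'll release and rise.

Call:
{"name": "jog_arm", "arguments": {
  "motion": [
    [0.6,0,0,0,0],
    [0.8,0,0,0,0],
    [1,0,0,0,0],
    [1,0,0,0,0],
    [1,0,0,0,0],
    [1,0,0,0,0],
    [1,0,0,-15,0],
    [1,0,0,-40,0],
    [1,0,0,-40,0],
    [1,0,0,-40,0]
  ]
}}

```text
time: 7.75
tool_pos: [0.653, 0.1905, 0.2102]
tcp_rot: [-2.4, -2.026, 0.001]
wrist_force: [1.0, -1.3, 1.0]
width: 1.0
grip_force: 0.0
```

```bash
python3 -c "
from h import *
go('b3')"
```

```text
None -> b3 [ 0.427  -0.2141] tool shift mm [-4.368e+02 -1.548e+02  3.000e-01] yaw -9.7 tilt [-0.001 -0.    -1.   ] z 0.2102 w 1.0 grip 0.0 t 7.75
```

Call:
{"name": "jog_arm", "arguments": {
  "motion": [
    [1,-15,-5,0,0],
    [1,-35,-12.5,0,0],
    [1,-35,-12.5,0,0],
    [1,-35,-12.5,0,0],
    [1,-35,-12.5,0,0],
    [1,-35,-12.5,0,0],
    [1,-35,-12.5,0,0],
    [1,-35,-12.5,0,0],
    [1,-35,-12.5,0,0],
    [1,-35,-12.5,0,0]
  ]
}}

```text
time: 8.58
tool_pos: [0.4814, -0.1162, 0.2097]
tcp_rot: [2.399, 2.026, 0.002]
wrist_force: [0.1, -1.4, -1.0]
width: 0.997
grip_force: 0.0
```

Call:
{"name": "jog_arm", "arguments": {
  "motion": [
    [1,-35,-12.5,0,0],
    [1,-35,-12.5,0,0],
    [1,-27,-8,0,0],
    [1,-10,-4,0,0],
    [1,0,0,0,0],
    [1,0,0,0,0]
  ]
}}

```text
time: 9.08
tool_pos: [0.4281, -0.2141, 0.2091]
tcp_rot: [2.402, 2.024, 0.002]
wrist_force: [-0.4, 0.3, 1.1]
width: 1.001
grip_force: 0.0
```

```bash
python3 -c "
from h import *
go('b3')
p,d=save('top','top3'); q,_=save('wrist','w3')
p=cv2.imread('pics/top3.png')[130:230,120:320]
cv2.imwrite('pics/m3.png',np.hstack([cv2.resize(p,(400,200)).repeat(1,0),np.zeros((200,0,3),np.uint8)]))
m=np.vstack([cv2.resize(p,(512,216)),cv2.imread('pics/w3.png')]);cv2.imwrite('pics/m3.png',m)"
```

```text
None -> b3 [ 0.427  -0.2141] tool shift mm [-0.1 -1.1 -0. ] yaw -9.8 tilt [ 0.001  0.    -1.   ] z 0.2091 w 1.001 grip 0.0 t 9.0833
```

View pics/m3.png

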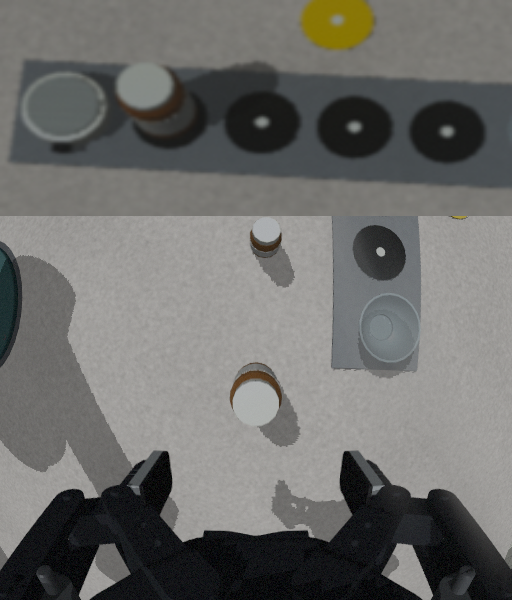

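Bottle 4 stands on the first coaster, and bottle 3's cap at wrist (255,187) is centred between the fingers. Next I descend and grip it.

Call:
{"name": "jog_arm", "arguments": {
  "motion": [
    [1,0,-1,0,0],
    [1,0,0,30,0],
    [1,0,0,30,0],
    [1,0,0,30,0],
    [1,0,0,30,0],
    [1,0,0,26,0],
    [1,0,0,12,0],
    [1,0,0,6,0],
    [1,0,0,0,0],
    [1,0,0,0,0]
  ]
}}

```text
time: 10.02
tool_pos: [0.4276, -0.2136, 0.0447]
tcp_rot: [2.399, 2.028, 0.0]
wrist_force: [1.2, -0.1, -0.0]
width: 0.997
grip_force: 0.0
```

Call:
{"name": "jog_arm", "arguments": {
  "motion": [
    [-1,0,0,0,0],
    [-1,0,0,0,0],
    [-1,0,0,0,0],
    [-1,0,0,0,0],
    [-1,0,0,0,0],
    [-1,0,0,0,0],
    [-1,0,0,0,0],
    [-1,0,0,0,0]
  ]
}}

```text
time: 10.68
tool_pos: [0.428, -0.2146, 0.0457]
tcp_rot: [2.399, 2.024, 0.002]
wrist_force: [-0.4, 0.2, 6.3]
width: 0.567
grip_force: 41.7
```

```bash
python3 -c "
from h import *
go('b3');go('c3');print(world('top',176.6,169.8,z=.127), T['c4'])"
```

```text
None -> b3 [ 0.427  -0.2141] tool shift mm [ 0.4 -1.1 -0. ] yaw -9.7 tilt [ 0.002 -0.001 -1.   ] z 0.0457 w 0.567 grip 41.7 t 10.6833
None -> c3 [0.6367 0.0993] tool shift mm [3.446e+02 1.529e+02 1.000e-01] yaw -9.7 tilt [ 0.002 -0.001 -1.   ] z 0.0457 w 0.567 grip 41.7 t 10.6833
[0.65310184 0.18664658 0.127     ] (0.6516, 0.1859)
```

Call:
{"name": "jog_arm", "arguments": {
  "motion": [
    [-1,0,0,-10,0],
    [-1,0,0,-25,0],
    [-1,0,0,-25,0],
    [-1,0,0,-20,0],
    [-1,15,6,0,0],
    [-1,28,12.5,0,0],
    [-1,30,13,0,0],
    [-1,30,13,0,0],
    [-1,30,13,0,0],
    [-1,30,13,0,0]
  ]
}}

```text
time: 11.52
tool_pos: [0.5238, -0.0638, 0.1246]
tcp_rot: [-2.401, -2.026, 0.001]
wrist_force: [0.1, -0.9, -1.6]
width: 0.569
grip_force: 42.0
```

Call:
{"name": "jog_arm", "arguments": {
  "motion": [
    [-1,30,13,0,0],
    [-1,30,13,0,0],
    [-1,30,13,0,0],
    [-1,30,13,0,0],
    [-1,30,13,0,0],
    [-1,20,10,0,0],
    [-1,8,4,0,0],
    [-1,3,2,0,0],
    [-1,0,0,0,0],
    [-1,0,0,0,0]
  ]
}}

```text
time: 12.35
tool_pos: [0.633, 0.0987, 0.124]
tcp_rot: [-2.401, -2.026, 0.002]
wrist_force: [0.0, 0.3, -1.9]
width: 0.57
grip_force: 41.9
```

```bash
python3 -c "
from h import *
go('c3')"
```

```text
None -> c3 [0.6367 0.0993] tool shift mm [ 1.2  3.5 -0. ] yaw -9.7 tilt [-0.001 -0.001 -1.   ] z 0.124 w 0.57 grip 41.9 t 12.35
```

Call:
{"name": "jog_arm", "arguments": {
  "motion": [
    [-1,1,3.5,0,0],
    [-1,0,0,12,0],
    [-1,0,0,20,0],
    [-1,0,0,18,0],
    [-1,0,0,10,0],
    [-1,0,0,5,0],
    [-1,0,0,2,0],
    [-1,0,0,1,0],
    [-1,0,0,0,0],
    [-1,0,0,0,0]
  ]
}}

```text
time: 13.18
tool_pos: [0.6385, 0.1002, 0.0574]
tcp_rot: [2.4, 2.026, 0.003]
wrist_force: [0.4, 0.0, -1.3]
width: 0.571
grip_force: 41.9
```

Call:
{"name": "jog_arm", "arguments": {
  "motion": [
    [-1,0,0,1,0],
    [-1,0,0,1,0],
    [-1,0,0,1,0],
    [-1,0,0,0.5,0],
    [-1,0,0,0,0]
  ]
}}

```text
time: 13.6
tool_pos: [0.6376, 0.1001, 0.0528]
tcp_rot: [2.401, 2.026, 0.0]
wrist_force: [0.3, 0.5, -1.7]
width: 0.57
grip_force: 41.9
```

```bash
python3 -c "
from h import *
go('c3')"
```

```text
None -> c3 [0.6367 0.0993] tool shift mm [-1.  -0.7 -0. ] yaw -9.7 tilt [ 0. -0. -1.] z 0.0528 w 0.57 grip 41.9 t 13.6
```

Call:
{"name": "jog_arm", "arguments": {
  "motion": [
    [-1,0,0,0.5,0],
    [-1,0,0,0.5,0],
    [-1,0,0,0.5,0],
    [-1,0,0,0,0]
  ]
}}

```text
time: 13.93
tool_pos: [0.6377, 0.1002, 0.0527]
tcp_rot: [-2.401, -2.026, -0.0]
wrist_force: [-2.8, 0.1, 7.1]
width: 0.569
grip_force: 42.8
```

Call:
{"name": "jog_arm", "arguments": {
  "motion": [
    [0.6,0,0,0,0],
    [0.8,0,0,0,0],
    [1,0,0,0,0],
    [1,0,0,0,0],
    [1,0,0,0,0],
    [1,0,0,0,0],
    [1,0,0,-15,0],
    [1,0,0,-40,0],
    [1,0,0,-40,0],
    [1,0,0,-40,0]
  ]
}}

```text
time: 14.77
tool_pos: [0.6367, 0.1, 0.1867]
tcp_rot: [-2.4, -2.026, 0.003]
wrist_force: [1.1, 0.7, -0.6]
width: 0.996
grip_force: 0.0
```

```bash
python3 -c "
from h import *
go('b2')"
```

```text
None -> b2 [0.4467 0.2076] tool shift mm [  74.2 -205.4    0.4] yaw -9.7 tilt [-0.002 -0.    -1.   ] z 0.1867 w 0.996 grip 0.0 t 14.7667
```

Call:
{"name": "jog_arm", "arguments": {
  "motion": [
    [1,5,-15,0,0],
    [1,12,-33,0,0],
    [1,12,-33,0,0],
    [1,12,-33,0,0],
    [1,12,-33,0,0],
    [1,12,-33,0,0],
    [1,9,-21,0,0],
    [1,0,-4,0,0],
    [1,0,0,0,0],
    [1,0,0,0,0]
  ]
}}

```text
time: 15.6
tool_pos: [0.4486, 0.2074, 0.1866]
tcp_rot: [2.399, 2.027, 0.002]
wrist_force: [0.1, -0.2, -0.2]
width: 1.001
grip_force: 0.0
```

```bash
python3 -c "
from h import *
go('b2')
save('top','top4'); save('wrist','w4')
p=cv2.imread('pics/top4.png')[130:230,120:320]
m=np.vstack([cv2.resize(p,(512,216)),cv2.imread('pics/w4.png')]);cv2.imwrite('pics/m4.png',m)"
```

```text
None -> b2 [0.4467 0.2076] tool shift mm [-0.2 -1.9 -0. ] yaw -9.6 tilt [ 0.001 -0.    -1.   ] z 0.1866 w 1.001 grip 0.0 t 15.6
```

View pics/m4.png

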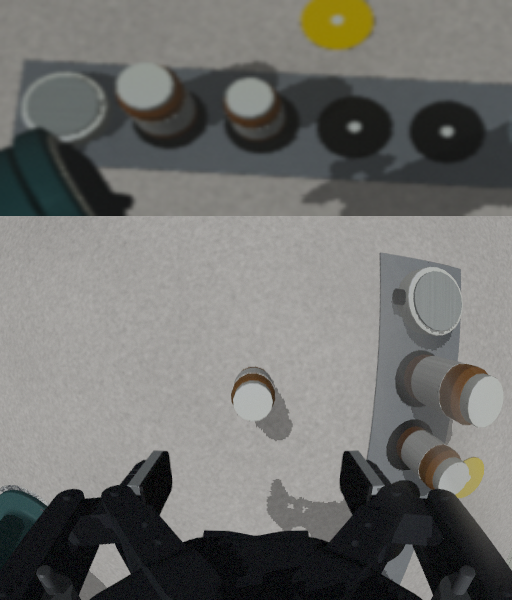

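Bottle 3 stands on the second coaster, and bottle 2's cap at wrist (254,187) is centred. Next I descend and grip it.

Call:
{"name": "jog_arm", "arguments": {
  "motion": [
    [1,0,-2,0,0],
    [1,0,0,30,0],
    [1,0,0,30,0],
    [1,0,0,30,0],
    [1,0,0,30,0],
    [1,0,0,24,0],
    [1,0,0,11,0],
    [1,0,0,6,0],
    [1,0,0,0,0],
    [1,0,0,0,0]
  ]
}}

```text
time: 16.53
tool_pos: [0.4471, 0.208, 0.0262]
tcp_rot: [2.401, 2.026, 0.002]
wrist_force: [0.6, 0.3, 0.2]
width: 0.998
grip_force: 0.0
```

Call:
{"name": "jog_arm", "arguments": {
  "motion": [
    [-1,0,0,0,0],
    [-1,0,0,0,0],
    [-1,0,0,0,0],
    [-1,0,0,0,0],
    [-1,0,0,0,0],
    [-1,0,0,0,0],
    [-1,0,0,0,0],
    [-1,0,0,0,0],
    [-1,0,0,0,0],
    [-1,0,0,0,0]
  ]
}}

```text
time: 17.37
tool_pos: [0.4469, 0.2083, 0.0266]
tcp_rot: [2.4, 2.026, 0.003]
wrist_force: [-1.0, -0.3, 5.7]
width: 0.482
grip_force: 41.0
```

```bash
python3 -c "
from h import *
go('b2');go('c2')"
```

```text
None -> b2 [0.4467 0.2076] tool shift mm [-0.8 -0.1 -0. ] yaw -9.7 tilt [ 0.002  0.001 -1.   ] z 0.0266 w 0.482 grip 41.0 t 17.3667
None -> c2 [0.6216 0.0118] tool shift mm [-1.644e+02  2.052e+02  2.000e-01] yaw -9.7 tilt [ 0.002  0.001 -1.   ] z 0.0266 w 0.482 grip 41.0 t 17.3667
```

Call:
{"name": "jog_arm", "arguments": {
  "motion": [
    [-1,0,0,-10,0],
    [-1,0,0,-25,0],
    [-1,-15,0,-15,0],
    [-1,-30,0,0,0],
    [-1,-35,0,0,0],
    [-1,-35,0,0,0],
    [-1,-28,8,0,0],
    [-1,-15,20,0,0],
    [-1,-5,30,0,0],
    [-1,-0.5,35,0,0]
  ]
}}

```text
time: 18.2
tool_pos: [0.5089, 0.0293, 0.0753]
tcp_rot: [-2.402, -2.024, 0.002]
wrist_force: [-0.2, 0.3, -0.3]
width: 0.482
grip_force: 40.7
```

Call:
{"name": "jog_arm", "arguments": {
  "motion": [
    [-1,0,35,0,0],
    [-1,0,32,0,0],
    [-1,0,25,0,0],
    [-1,0,13,0,0],
    [-1,0,5,0,0],
    [-1,0,2,0,0],
    [-1,0,0,0,0],
    [-1,0,0,0,0]
  ]
}}

```text
time: 18.87
tool_pos: [0.6191, 0.0125, 0.075]
tcp_rot: [-2.4, -2.026, 0.002]
wrist_force: [-0.9, -0.0, -1.1]
width: 0.476
grip_force: 40.8
```

```bash
python3 -c "
from h import *
go('c2')"
```

```text
None -> c2 [0.6216 0.0118] tool shift mm [-0.2  2.6 -0. ] yaw -9.7 tilt [-0.002  0.    -1.   ] z 0.075 w 0.476 grip 40.8 t 18.8667
```

Target TCP z is 0.0336.

Call:
{"name": "jog_arm", "arguments": {
  "motion": [
    [-1,0.5,1.5,0,0],
    [-1,0,0,10,0],
    [-1,0,0,12,0],
    [-1,0,0,9,0],
    [-1,0,0,4,0],
    [-1,0,0,2,0],
    [-1,0,0,1,0],
    [-1,0,0,1,0],
    [-1,0,0,1,0],
    [-1,0,0,0,0]
  ]
}}

```text
time: 19.7
tool_pos: [0.6225, 0.0124, 0.0355]
tcp_rot: [2.4, 2.026, 0.001]
wrist_force: [0.1, -0.1, -1.2]
width: 0.479
grip_force: 40.8
```

Call:
{"name": "jog_arm", "arguments": {
  "motion": [
    [-1,0,0,0.5,0],
    [-1,0,0,0.5,0],
    [-1,0,0,0.5,0],
    [-1,0,0,0,0]
  ]
}}

```text
time: 20.03
tool_pos: [0.6222, 0.0124, 0.0339]
tcp_rot: [2.401, 2.026, 0.0]
wrist_force: [-0.4, 0.5, -1.2]
width: 0.477
grip_force: 40.8
```

```bash
python3 -c "
from h import *
go('c2')"
```

```text
None -> c2 [0.6216 0.0118] tool shift mm [-0.7 -0.5 -0. ] yaw -9.7 tilt [ 0. -0. -1.] z 0.0339 w 0.477 grip 40.8 t 20.0333
```

Call:
{"name": "jog_arm", "arguments": {
  "motion": [
    [-1,0,0,0.5,0],
    [-1,0,0,0.5,0],
    [-1,0,0,0.5,0],
    [-1,0,0,0,0]
  ]
}}

```text
time: 20.37
tool_pos: [0.6222, 0.0124, 0.0336]
tcp_rot: [2.401, 2.026, -0.0]
wrist_force: [-4.3, 0.4, 6.6]
width: 0.482
grip_force: 41.6
```

Call:
{"name": "jog_arm", "arguments": {
  "motion": [
    [0.6,0,0,0,0],
    [0.8,0,0,0,0],
    [1,0,0,0,0],
    [1,0,0,0,0],
    [1,0,0,0,0],
    [1,0,0,0,0],
    [1,0,0,-15,0],
    [1,0,0,-40,0],
    [1,0,0,-40,0],
    [1,0,0,-40,0]
  ]
}}

```text
time: 21.2
tool_pos: [0.6212, 0.0125, 0.1678]
tcp_rot: [-2.4, -2.025, 0.003]
wrist_force: [1.1, 0.3, 0.4]
width: 1.006
grip_force: 0.0
```

Call:
{"name": "jog_arm", "arguments": {
  "motion": [
    [1,-10,-15,0,0],
    [1,-20,-32,0,0],
    [1,-20,-32,0,0],
    [1,-20,-32,0,0],
    [1,-15,-22,0,0],
    [1,-4,-10,0,0],
    [1,0,0,0,0],
    [1,0,0,0,0]
  ]
}}

```text
time: 21.87
tool_pos: [0.4669, -0.0513, 0.1678]
tcp_rot: [2.401, 2.025, 0.002]
wrist_force: [1.1, -0.4, 0.5]
width: 1.0
grip_force: 0.0
```

```bash
python3 -c "
from h import *
go('b1')
save('wrist','w5')"
```

```text
None -> b1 [ 0.4654 -0.0519] tool shift mm [-0.9 -1.4 -0. ] yaw -9.7 tilt [ 0.002  0.    -1.   ] z 0.1678 w 1.0 grip 0.0 t 21.8667
```

View pics/w5.png

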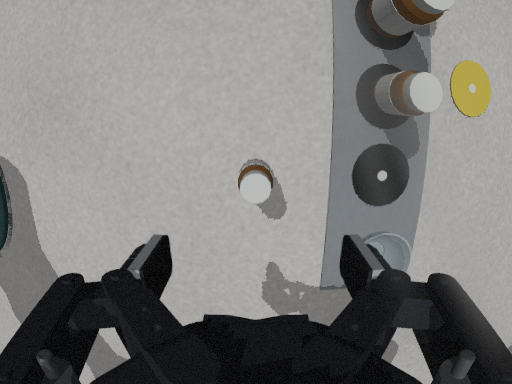

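Bottle 1's cap at (256,186) is centred, bottle 2 stands on the third coaster, and the last coaster at (381,175) is free. Next I descend and grip it.

Call:
{"name": "jog_arm", "arguments": {
  "motion": [
    [1,-1,-1,0,0],
    [1,0,0,30,0],
    [1,0,0,30,0],
    [1,0,0,30,0],
    [1,0,0,28,0],
    [1,0,0,20,0],
    [1,0,0,12,0],
    [1,0,0,6,0],
    [1,0,0,4,0],
    [1,0,0,0,0]
  ]
}}

```text
time: 22.75
tool_pos: [0.4655, -0.0519, 0.0068]
tcp_rot: [-2.4, -2.027, 0.001]
wrist_force: [-0.9, -1.3, 0.4]
width: 0.999
grip_force: 0.0
```

Call:
{"name": "jog_arm", "arguments": {
  "motion": [
    [-1,0,0,0,0],
    [-1,0,0,0,0],
    [-1,0,0,0,0],
    [-1,0,0,0,0],
    [-1,0,0,0,0],
    [-1,0,0,0,0],
    [-1,0,0,0,0],
    [-1,0,0,0,0],
    [-1,0,0,0,0],
    [-1,0,0,0,0]
  ]
}}

```text
time: 23.58
tool_pos: [0.4659, -0.0523, 0.0083]
tcp_rot: [2.4, 2.026, 0.002]
wrist_force: [-1.5, -0.8, 5.5]
width: 0.388
grip_force: 39.8
```

```bash
python3 -c "
from h import *
go('b1');go('c1')"
```

```text
None -> b1 [ 0.4654 -0.0519] tool shift mm [ 0.3 -0.6 -0. ] yaw -9.7 tilt [ 0.002 -0.    -1.   ] z 0.0083 w 0.388 grip 39.8 t 23.5833
None -> c1 [ 0.6066 -0.0749] tool shift mm [  1.3 142.5   0.2] yaw -9.7 tilt [ 0.002 -0.    -1.   ] z 0.0083 w 0.388 grip 39.8 t 23.5833
```

Call:
{"name": "jog_arm", "arguments": {
  "motion": [
    [-1,0,0,-10,0],
    [-1,0,0,-20,0],
    [-1,0,0,-15,0],
    [-1,0.5,15,0,0],
    [-1,0.5,30,0,0],
    [-1,0,35,0,0],
    [-1,0,32,0,0],
    [-1,0,20,0,0],
    [-1,0,8,0,0],
    [-1,0,2.5,0,0]
  ]
}}

```text
time: 24.42
tool_pos: [0.607, -0.0753, 0.0526]
tcp_rot: [2.4, 2.026, 0.001]
wrist_force: [0.4, -0.0, 0.3]
width: 0.392
grip_force: 39.9
```

Call:
{"name": "jog_arm", "arguments": {
  "motion": [
    [-1,0,0,0,0],
    [-1,0,0,0,0],
    [-1,0,0,10,0],
    [-1,0,0,12,0],
    [-1,0,0,7,0],
    [-1,0,0,3,0],
    [-1,0,0,1,0],
    [-1,0,0,1,0],
    [-1,0,0,0,0]
  ]
}}

```text
time: 25.17
tool_pos: [0.6057, -0.0751, 0.0182]
tcp_rot: [-2.401, -2.026, 0.0]
wrist_force: [-0.2, 0.2, 1.4]
width: 0.387
grip_force: 39.9
```

```bash
python3 -c "
from h import *
go('c1')"
```

```text
None -> c1 [ 0.6066 -0.0749] tool shift mm [ 0.3  0.8 -0. ] yaw -9.7 tilt [-0.  0. -1.] z 0.0182 w 0.387 grip 39.9 t 25.1667
```

Target TCP z is about 0.0153.

Call:
{"name": "jog_arm", "arguments": {
  "motion": [
    [-1,0,0.5,1,0],
    [-1,0,0,1,0],
    [-1,0,0,0.5,0],
    [-1,0,0,0.5,0],
    [-1,0,0,0.5,0],
    [-1,0,0,0,0]
  ]
}}

```text
time: 25.67
tool_pos: [0.6064, -0.0752, 0.0153]
tcp_rot: [2.401, 2.026, 0.0]
wrist_force: [-1.3, 0.6, 3.1]
width: 0.387
grip_force: 40.3
```

Call:
{"name": "jog_arm", "arguments": {
  "motion": [
    [0.4,0,0,0,0],
    [0.7,0,0,0,0],
    [1,0,0,0,0],
    [1,0,0,0,0],
    [1,0,0,0,0],
    [1,0,0,0,0],
    [1,0,0,0,0],
    [1,0,0,-15,0],
    [1,0,0,-40,0],
    [1,0,0,-40,0]
  ]
}}

```text
time: 26.5
tool_pos: [0.6036, -0.0747, 0.108]
tcp_rot: [-2.397, -2.023, 0.007]
wrist_force: [0.8, -0.2, 0.8]
width: 1.002
grip_force: 0.0
```

Call:
{"name": "jog_arm", "arguments": {
  "motion": [
    [1,0,0,-40,0],
    [1,0,0,-40,0],
    [1,0,-20,0,0],
    [1,0,-35,0,0],
    [1,0,-35,0,0],
    [1,0,-35,0,0],
    [1,0,-15,0,0],
    [1,0,0,0,0]
  ]
}}

```text
time: 27.17
tool_pos: [0.4646, -0.0509, 0.1893]
tcp_rot: [-2.399, -2.026, 0.002]
wrist_force: [0.5, 0.2, 0.9]
width: 1.001
grip_force: 0.0
```

```bash
python3 -c "
from h import *
save('top','top6'); save('scene','sc6')
p=cv2.imread('pics/top6.png')[130:230,120:370]; q=cv2.imread('pics/sc6.png')[140:300,130:400]
cv2.imwrite('pics/m6.png',np.vstack([cv2.resize(p,(500,200)),cv2.resize(q,(500,296))]))"
```

```text
(no output)
```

View pics/m6.png

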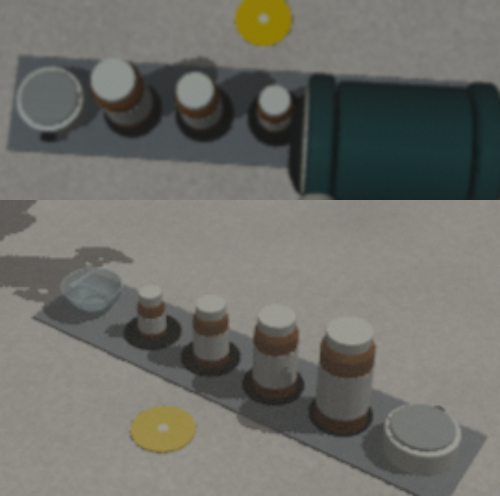

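The scene crop shows the four bottles upright and centred on their coasters, descending from the stirrer to the dish, with the dish untouched. I'll check the numbers and hand in.

```bash
python3 -c "
from h import *
for k,u,v,z in[('c3',217.5,175.8,.107),('c2',257.3,181.2,.087)]: print(k,((world('top',u,v,z=z)[:2]-T[k])*1000).round(1))
u,v=130+150*.54,140+(294-200)*160/296
print('c1',((world('scene',u,v,z=.067)[:2]-T['c1'])*1000).round(1))
print(bot.finish_job())"
```

```text
c3 [-1.2  1.1]
c2 [-2.9  1.7]
c1 [5.3 5.8]
the job is handed in; nothing more can be done
None
```

The job is handed in. All four bottles stand upright on their coasters, tallest by the stirrer and shortest by the dish. The images put them about 2, 2, 3 and 8 mm off centre, tallest to shortest (limit 14 mm), and the dish looks unmoved. It took about 27 s of the 90 s allowed, and no verdict came back.

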